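Stand the toppled spray can up against the bench kerb

ROBOT

A 6-joint arm with a two-finger parallel gripper is mounted at the origin on the work surface. World frame = base frame: x ahead of the robot, y to its left, z up, the work surface at z = 0. Lengths are in mm, angles in rad, forces in N, time in s.
With the tool pointing down it reaches from about 400 to 925 mm from the base axis. Payload 12.5 kg.
Tool frame: the origin (TCP) lies at the very end of the fingers, on their centre line; the grasp point (between the pads) lies 19 mm behind it; z points along the fingers, y is the line along which they close (so a half turn about z gives the same grasp; the last joint's range is limited). The gripper opens to 95 mm and grips with 3 to 60 N. Pads are 20 mm wide; open, the fingers measure 119 mm over their backs; the gripper's body (75 mm by 180 mm) begins 59 mm behind the grasp point.
Start: joints at [-1.217, 0.491, 1.559, -0, 1.092, -0.106], TCP at [277.38, -560.096, 214.661] pointing down, gripper open.
Joint ranges: [-3.1, 3.1], [-0.84, 2.19], [0.05, 2.79], [-1.13, 4.28], [0.06, 2.93], [-2.69, 2.69]. Speed limits (rad/s): [2.22, 2.22, 2.79, 3.14, 3.14, 3.14].

INTERFACE

Orientations are given as [roll, pitch, yaw] about the fixed x, y, z axes, in that order (R = Rz(yaw) Ry(pitch) Rx(roll)).
In Python, from cell import env, imaging gives the robot as it stands (env), with the cameras (imaging).
- The arm moves only by the shell command python3 steer.py, which reads ROWS from standard input. ROWS is a JSON list that holds a single list of rows (three levels of brackets), with 1 to 5 rows, each of 5 numbers: dx, dy, dz in fractions of the full range, 1 being 400 mm, then a turn about the tool's z in a scale on which 1.0 is pi rad, then the opening from 0.0 (shut) to 1.0 (fully open); each row is the pose to reach, as a shift and turn from the pose commanded when the command began, along the tool's axes at that moment; what a row does not reach only later rows make up. A row lasts 1/12 s, in which the tool goes at most 41.7 mm and 0.125 rad, less where a joint would pass 70% of its speed; a pose out of reach is approached as far as the arm can. The fingers move at their own pace and stop on an object; the grip force is fixed at half the most. Time passes only in rows, so rows that do not move let the fingers close. It prints the time, the measured TCP pose, the force, the opening and the grip force at its end. No shift or turn number may pass 1 either way. Input that does not fit is refused with a message, and nothing moves.
- env.state(): the state, without advancing time (a new reading comes with each control period).
- imaging.read_camera(name): name is "scene" or "side" or "wrist"; returns (picture, depth): 384x512x3 uint8, red, green, blue; 384x512 float32, mm along the optical axis (not along the pixel's ray), 0 where there is no reading.
- imaging.camera_info(name): a dict with "vertical_fov" (degrees; the focal length in pixels is half the picture's height over the tangent of half this angle, whatever the lens; pixels are square), "cx", "cy" (the principal point, pixels), "origin" and "attitude" of the camera in the world. Camera axes: x right, y down, z forward; pixel columns grow to the right and rows downward; lengths in mm; the calibration is good to about 2 mm. A picture is of the moment at which its call begins: read the wrist's pose just before it. camera_info takes no time and is no camera call; for the wrist camera it gives the pose at the moment of the call.
- env.job_done(): hands the job in; it is judged then, once.
The state is a dict: "t": time; "joints": joint angles; "qvel": joint speeds; "tau": joint torques, N m; "eef_pos": TCP position; "tcp_rot": TCP orientation; "ft_force": force on the tool from outside, world axes, zero at the start; "moment": the same for the moment, N m; "opening": opening from 0.0 (shut) to 1.0 (fully open); "grip_force": force on a finger pad.
Only numpy, scipy, OpenCV 4.12 (cv2) and the standard library are available. Lean on these libraries where they do the work, as an engineer would, in place of code of your own. Each camera call takes 0.05 s, during which the arm holds its last target. There are 200 camera calls.

TASK

The longer of the two spray cans lying on the paint bench has to stand upright again, foot down, against the grey steel kerb. Slide it along the bench until its foot butts against the kerb, then lift its cap end until it stands upright against the kerb, and let go; do not carry it through the air, its foot stays down at the bench. Leave the short spray can lying and the small putty tin standing where they are.

Things in the scene. Friction and masses are not known exactly. Their poses are not given: they have to be found in the camera images.
- long_can: Longer can, foot to kerb; 0.28 to 0.48 kg, rolls. Body 54 mm diameter x 135 long, shoulder, white rounded cap 142 to 182 mm from the foot, widest (48 mm) at 158. Origin: centre of the flat foot disc (27 mm up, lying); x axis from foot to cap. Pinched across the cap, 20 N holds it fairly stiffly, under 8 N it swivels. Once past 70 degrees it tips upright by itself.
- short_can: The short spray can, lying loose beside it in the same manner, nearer to the robot or farther from it: same diameters and cap, but 115 mm long in all. Origin: the centre of its foot disc; x axis from foot to cap. It is to be left alone.
- kerb: Grey painted steel angle fixed to the bench beyond the cans' feet. Its upright front face is 40 mm high and 460 mm long. Origin: at the middle of the front face's lower edge, on the bench. x runs along the face; y points square out of the face towards the cans (the face is y = 0, the cans lie at y > 0); z up.
- putty_tin: The small putty tin standing loose in front of the middle of the kerb, between the two cans' lanes: 60 mm in diameter (62 mm over the lid), 65 mm high. Origin: the centre of its underside; z axis up. It is to be left alone.

How it is judged:
By the outcome, as a careful person would: the job done as asked, in the order asked, and still so for the second after the job is handed in, with the robot touching nothing.
It also fails if it takes over 43 s, if anything falls off the work surface, if the arm or the gripper's body presses on something with over 40 N, if the wrist force passes 120 N, or if a joint passes its speed limit or range.

## Working session

There is one attempt and no reset: what is moved stays moved. The work goes in short steps, Python scripts to look and compute and a shell command to move; the robot and the scene stay as the last step left them, time stands still between calls to the robot, and variables do not carry over. Pictures are saved under pics/ and viewed, at most 10 in all, crops included, and the job is handed in when it is done.

```bash
ls; mkdir -p pics; cat > h.py <<'E'
from cell import env, imaging
import numpy as np, cv2
from scipy.spatial.transform import Rotation as R
def K(n):
    c=imaging.camera_info(n); f=192/np.tan(np.radians(c["vertical_fov"])/2); return c,f
def cloud(n):
    c,f=K(n); im,d=imaging.read_camera(n)
    v,u=np.mgrid[:384,:512]
    P=np.stack([(u-c["cx"])/f*d,(v-c["cy"])/f*d,d],-1)
    A=np.array(c["attitude"]); M=A if A.shape==(3,3) else R.from_euler('xyz',A).as_matrix()
    W=P@M.T+np.array(c["origin"]); W[d==0]=np.nan
    return im,W
def save(im,f): cv2.imwrite(f,im[:,:,::-1])
E
python3 - <<'E'
from h import *
print(env.state()); print(imaging.camera_info("scene")); print(imaging.camera_info("side"))
a,W=cloud("scene"); b,W2=cloud("side")
np.savez("c0.npz",a=a,W=W,b=b,W2=W2)
save(a,"pics/scene0.png"); save(b,"pics/side0.png")
E
```

```text
cell.py
pics
steer.py
{'t': 0.0, 'joints': array([-1.21660125e+00,  4.91579041e-01,  1.55943699e+00,  9.99947678e-06,
        1.09169947e+00, -1.05595596e-01]), 'qvel': array([ 2.04444362e-04,  4.42552132e-05, -5.63868535e-04,  4.07137021e-04,
       -7.59502251e-04, -3.66916880e-04]), 'tau': array([-3.90903206e-04, -6.12630343e+01, -2.58182824e+01,  6.91163982e-02,
        4.80283226e-02, -3.14533713e-05]), 'eef_pos': array([ 277.29263444, -559.8548526 ,  214.0539348 ]), 'tcp_rot': array([-3.14047699e+00, -1.27166625e-04,  4.59785990e-01]), 'ft_force': array([-0.13110837,  0.63671437,  0.48444688]), 'moment': array([-0.07305988, -0.00562087,  0.0032651 ]), 'grip_force': 0.0, 'opening': 1.0006347098557196}
{'vertical_fov': 53.25077007033765, 'cx': 256.307050096098, 'cy': 195.86321474734075, 'origin': array([902.0266444 , 264.47570958, 440.87064101]), 'attitude': array([-2.25326232,  0.01760293,  2.34538965])}
{'vertical_fov': 42.21268536727652, 'cx': 262.77087631798383, 'cy': 193.79838109065102, 'origin': array([ 374.55787883, -577.59843709,  450.50748558]), 'attitude': array([-2.21208178,  0.01049104, -0.34201125])}
```

View pics/scene0.png

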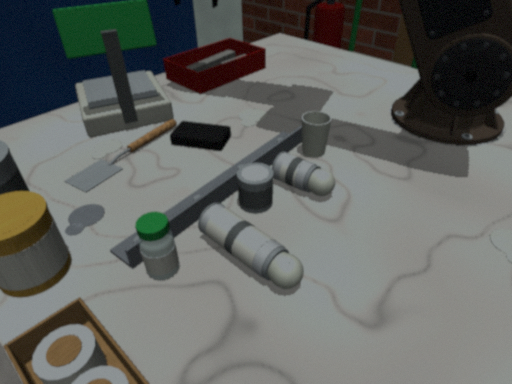

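View pics/side0.png

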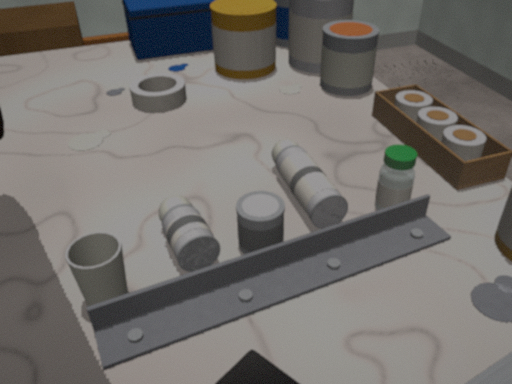

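The scene view shows the long can with its foot near (210,215) and its cap near (288,270). The short can runs (280,163) to (322,180), the tin is at (255,187), and the kerb runs from (120,250) to (300,135). In the side view the long can runs from its foot at (330,212) to its cap at (283,150).

```bash
python3 - <<'E'
from h import *
z=np.load("c0.npz"); W,W2=z["W"],z["W2"]
for n,w,pts in(("scene",W,[(205,215),(240,240),(270,262),(290,270),(400,300),(255,172),(300,165),(322,180),(120,250),(298,135),(154,222)]),("side",W2,[(310,185),(283,150),(330,205),(185,225),(260,205),(397,155),(95,300),(430,200),(200,100),(98,255)])):
    for u,v in pts: print(n,(u,v),np.round(w[v,u],0))
# top-down map, both clouds
img=np.zeros((600,600),np.uint8)
allp=np.vstack([W.reshape(-1,3),W2.reshape(-1,3)]); allp=allp[np.isfinite(allp).all(1)]
m=(allp[:,0]>300)&(allp[:,0]<900)&(allp[:,1]>-400)&(allp[:,1]<200)&(allp[:,2]>-20)&(allp[:,2]<120)
p=allp[m]; p=p[np.argsort(p[:,2])]
r=(900-p[:,0]).astype(int).clip(0,599); c=(200-p[:,1]).astype(int).clip(0,599)
img[r,c]=(p[:,2].clip(-5,80)*2.5+40).clip(0,255)
cv2.imwrite("pics/top0.png",img)
E
```

```text
scene (205, 215) [ 649. -103.   49.]
scene (240, 240) [648. -26.  48.]
scene (270, 262) [647.  31.  45.]
scene (290, 270) [640.  61.  47.]
scene (400, 300) [547. 179.   1.]
scene (255, 172) [ 534. -108.   67.]
scene (300, 165) [450. -79.  53.]
scene (322, 180) [450. -30.  44.]
scene (120, 250) [ 764. -176.    6.]
scene (298, 135) [ 335. -177.   26.]
scene (154, 222) [735. -98.  95.]
side (310, 185) [618. -75.  51.]
side (283, 150) [618.  25.  49.]
side (330, 205) [ 631. -112.   39.]
side (185, 225) [ 437. -102.   54.]
side (260, 205) [ 533. -109.   64.]
side (397, 155) [ 727. -108.   94.]
side (95, 300) [ 319. -160.   25.]
side (430, 200) [ 801. -107.   -1.]
side (200, 100) [560. 337.  -0.]
side (98, 255) [ 331. -112.   47.]
```

View pics/top0.png

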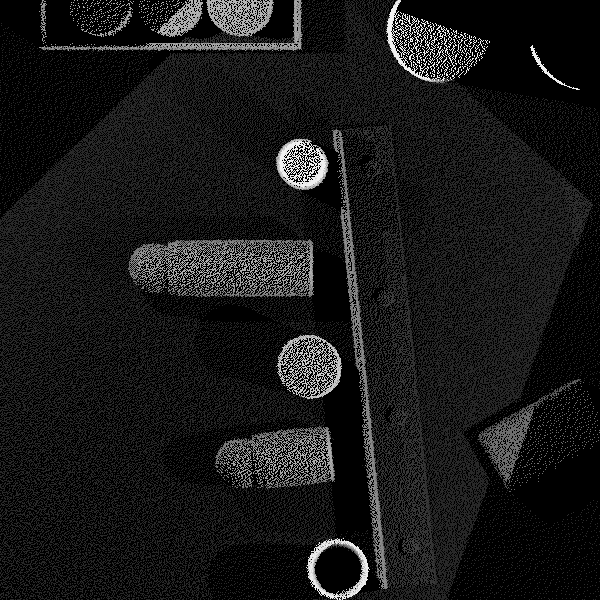

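The stitched top map (col = 200−y, row = 900−x) shows the long can from its foot at (312,268) to its cap tip at (128,268). The kerb face runs (338,130) to (381,588), about 36 mm beyond the foot. The tin is at (309,367), the short can at (330,455) to (216,462), and a jar at (302,163). Next I'll fit these precisely.

```bash
cat > fit.py <<'E'
from h import *
from scipy.optimize import least_squares
def kerb(P):
    m=(P[:,2]>12)&(P[:,2]<34)&(P[:,0]>350)&(P[:,0]<760)
    e=-160+(P[:,0]-530)*0.105
    q=P[m&(abs(P[:,1]-e)<9)]
    c=None
    for _ in range(6):
        c=np.polyfit(q[:,0],q[:,1],1); r=q[:,1]-np.polyval(c,q[:,0]); q=q[abs(r)<max(2,1.5*r.std())]
    return c,len(q),r.std()
def can(P,x0,y0,x1,y1,zmin=10):
    q=P[(P[:,0]>x0)&(P[:,0]<x1)&(P[:,1]>y0)&(P[:,1]<y1)&(P[:,2]>zmin)]
    f=lambda p:(np.hypot((q[:,0]-p[0]-p[1]*(q[:,1]+40))/np.hypot(1,p[1]),q[:,2]-p[2])-27)
    s=least_squares(f,[(x0+x1)/2,0,27],loss='soft_l1'); return s.x,len(q)
E
python3 - <<'E'
from fit import *
z=np.load("c0.npz")
for n in("W","W2"):
    P=z[n].reshape(-1,3);P=P[np.isfinite(P).all(1)]
    print(n,"kerb y=a x+b",kerb(P)); print(" can x0@y-40,slope,zc",can(P,595,-100,670,20))
    q=P[(abs(P[:,0]-632)<20)&(P[:,1]>-125)&(P[:,1]<90)&(P[:,2]>15)]
    print(" y ext",np.percentile(q[:,1],[.3,99.7]))
    b=P[(abs(P[:,0]-632)<40)&(P[:,1]>90)&(P[:,1]<130)]; print(" bench z",np.median(b[:,2]))
    t=P[(np.hypot(P[:,0]-533,P[:,1]+109)<40)&(P[:,2]>60)]; print(" tin",t[:,:2].min(0),t[:,:2].max(0))
E
```

```text
W kerb y=a x+b (array([ 9.96678398e-02, -2.10691880e+02]), 1064, np.float64(0.671142348817979))
 can x0@y-40,slope,zc (array([ 6.32165921e+02, -5.86568625e-04,  2.77621194e+01]), 2507)
 y ext [-110.25413268   70.4684436 ]
 bench z 0.5476580672137175
 tin [ 501.9459795  -138.87232763] [564.82163476 -77.91794968]
W2 kerb y=a x+b (array([ 1.00114195e-01, -2.17211886e+02]), 3838, np.float64(0.6659565228528347))
 can x0@y-40,slope,zc (array([ 6.31254697e+02, -6.57181109e-04,  2.70045000e+01]), 2034)
 y ext [-112.9969537    55.32289009]
 bench z -0.08545146078284915
 tin [ 501.4922303  -141.10751163] [563.24772606 -76.92062844]
```

Units first: shifts go in shares of 400 mm and turns go in shares of pi rad. So 167 mm / 400 = 0.4175, -110 mm / 400 = -0.275, -0.6 rad / 3.1416 = -0.191.

```bash
cat > go.py <<'E'
import sys; from h import *
def go(x,y,z,yaw):
    s=env.state(); M=R.from_euler('xyz',s["tcp_rot"]).as_matrix(); d=M.T@(np.array([x,y,z])-s["eef_pos"])
    t=-(yaw-s["tcp_rot"][2]); t=(t+np.pi)%(2*np.pi)-np.pi
    print("t %.2f"%s["t"],np.round(s["eef_pos"],1),np.round(s["tcp_rot"],3),"F",np.round(s["ft_force"],1),"grip %.1f open %.3f"%(s["grip_force"],s["opening"]))
    print("delta tool",np.round(d,1),"turn %.3f"%t)
if __name__=="__main__": go(*map(float,sys.argv[1:5]))
E
echo '[[[0.0825,-0.055,0,-0.0382,1],[0.1675,-0.11,0,-0.0764,1],[0.25,-0.165,0,-0.1146,1],[0.335,-0.22,0,-0.1528,1],[0.4175,-0.275,0,-0.191,1]]]' | python3 steer.py; python3 go.py 632 46.5 120 1.5708
```

```text
t: 0.52
eef_pos: [378.7, -385.6, 214.4]
tcp_rot: [-3.141, -0.0, 1.065]
ft_force: [0.0, -1.0, 0.1]
opening: 1.002
grip_force: 0.0
t 0.52 [ 378.7 -385.6  214.4] [-3.141 -0.     1.065] F [ 0.  -1.   0.1] grip 0.0 open 1.002
delta tool [500.7  12.4  94.5] turn -0.506
```

Scaled: 200 mm / 400 = 0.5, 160 mm / 400 = 0.4, -0.5 rad / 3.1416 = -0.1592.

```bash
echo '[[[0.1,0.0025,0,-0.035,1],[0.2,0.005,0,-0.07,1],[0.3,0.0075,0,-0.105,1],[0.4,0.01,0,-0.1401,1],[0.5,0.0125,0,-0.1592,1]]]' | python3 steer.py; python3 go.py 632 46.5 100 1.5708
```

```text
t: 0.93
eef_pos: [480.9, -213.5, 214.6]
tcp_rot: [-3.141, -0.0, 1.566]
ft_force: [0.4, -0.3, 1.1]
opening: 1.003
grip_force: 0.0
t 0.93 [ 480.9 -213.5  214.6] [-3.141 -0.     1.566] F [ 0.4 -0.3  1.1] grip 0.0 open 1.003
delta tool [260.8 149.8 114.5] turn -0.005
```

Scaled: 175 mm / 400 = 0.4375, 140 mm / 400 = 0.35.

```bash
echo '[[[0.0875,0.05,0,0,1],[0.175,0.1,0,0,1],[0.2625,0.15,0,0,1],[0.35,0.2,0,0,1],[0.4375,0.25,0,0,1]]]' | python3 steer.py >/dev/null; echo '[[[0.0625,0.0375,0.05,0,1],[0.125,0.075,0.1,0,1],[0.2,0.1125,0.15,0,1],[0.2,0.1125,0.2,0,1],[0.2,0.1125,0.2,0,1]]]' | python3 steer.py; python3 go.py 632 46.5 8 1.5708
python3 - <<'E'
from h import *
im,W=cloud("wrist"); save(im,"pics/wrist1.png")
E
```

```text
t: 1.77
eef_pos: [626.7, 39.6, 130.4]
tcp_rot: [-3.135, -0.0, 1.562]
ft_force: [-0.4, -0.1, -1.5]
opening: 1.001
grip_force: 0.0
t 1.77 [626.7  39.6 130.4] [-3.135 -0.     1.562] F [-0.4 -0.1 -1.5] grip 0.0 open 1.001
delta tool [  6.9   6.  122.4] turn -0.009
```

View pics/wrist1.png

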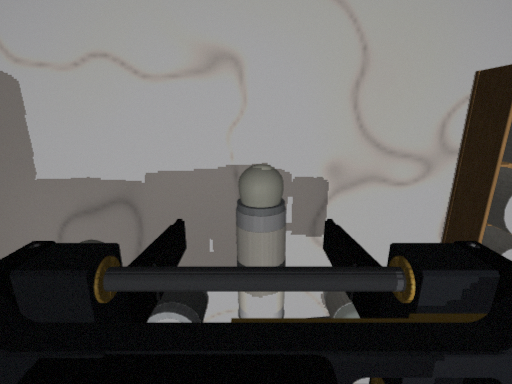

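The wrist view shows the cap at (262,187), between the open fingers at (180,230) and (330,230). Going down.

Scaled: 121 mm / 400 = 0.3025, 115 mm / 400 = 0.2875.

```bash
echo '[[[0.0175,0.015,0.0875,0,1],[0.0175,0.015,0.175,0,1],[0.0175,0.015,0.25,0,1],[0.0175,0.015,0.2875,0,0.8],[0.0175,0.015,0.3025,0,0.65]]]' | python3 steer.py >/dev/null; echo '[[[0,0,0,0,0.56],[0,0,0,0,0.54],[0,0,0,0,0.52]]]' | python3 steer.py; python3 go.py 632 46.5 8 1.5708
```

```text
t: 2.48
eef_pos: [635.2, 44.5, 15.6]
tcp_rot: [3.139, 0.0, 1.559]
ft_force: [0.3, -0.3, 0.6]
opening: 0.711
grip_force: 0.0
t 2.48 [635.2  44.5  15.6] [3.139 0.    1.559] F [ 0.3 -0.3  0.6] grip 0.0 open 0.711
delta tool [ 2.  -3.3  7.6] turn -0.011
```

```bash
echo '[[[0,0,0,0,0.54],[0,0,0,0,0.54],[0,0,0,0,0.54]]]' | python3 steer.py; python3 go.py 632 46.5 8 1.5708
```

```text
t: 2.73
eef_pos: [634.6, 44.9, 14.4]
tcp_rot: [3.14, 0.0, 1.56]
ft_force: [0.2, -0.1, 0.1]
opening: 0.553
grip_force: 0.0
t 2.73 [634.6  44.9  14.4] [3.14 0.   1.56] F [ 0.2 -0.1  0.1] grip 0.0 open 0.553
delta tool [ 1.5 -2.6  6.4] turn -0.011
```

Scaled: 6 mm / 400 = 0.015, -2.6 mm / 400 = -0.0065, -0.01 rad / 3.1416 = -0.0032.

```bash
echo '[[[0.0038,-0.0065,0.015,-0.0032,0.54],[0.0038,-0.0065,0.015,-0.0032,0.53],[0.0038,-0.0065,0.015,-0.0032,0.52],[0.0038,-0.0065,0.015,-0.0032,0.51]]]' | python3 steer.py; python3 go.py 632 46.5 8 1.5708;  echo '[[[0,0,0,0,0.50],[0,0,0,0,0.5],[0,0,0,0,0.5]]]' | python3 steer.py
```

```text
t: 3.07
eef_pos: [631.6, 46.5, 7.5]
tcp_rot: [-3.141, 0.0, 1.57]
ft_force: [-0.6, -0.3, 1.0]
opening: 0.51
grip_force: 0.0
t 3.07 [631.6  46.5   7.5] [-3.141  0.     1.57 ] F [-0.6 -0.3  1. ] grip 0.0 open 0.510
delta tool [-0.   0.4 -0.5] turn -0.001
t: 3.32
eef_pos: [631.7, 46.4, 7.6]
tcp_rot: [3.142, 0.0, 1.57]
ft_force: [-0.1, 0.5, -0.2]
opening: 0.501
grip_force: 3.8
```

```bash
echo '[[[0,0,0,0,0.5],[0,0,0,0,0.5]]]' | python3 steer.py|tail -2;  echo '[[[0,0,0,0,0.495],[0,0,0,0,0.495]]]' | python3 steer.py|tail -2;  echo '[[[0,0,0,0,0.485],[0,0,0,0,0.485]]]' | python3 steer.py|tail -2
```

```text
opening: 0.505
grip_force: 4.3
opening: 0.501
grip_force: 14.1
opening: 0.495
grip_force: 30.0
```

Scaled: -25 mm / 400 = -0.0625, -20 mm / 400 = -0.05, -0.1 rad / 3.1416 = -0.0318.

```bash
echo '[[[-0.0125,-0.005,0,-0.0064,0.495],[-0.025,-0.01,0,-0.0127,0.495],[-0.0375,-0.015,0,-0.0191,0.495],[-0.05,-0.02,0,-0.0255,0.495],[-0.0625,-0.025,0,-0.0318,0.495]]]' | python3 steer.py>/dev/null; echo '[[[-0.01,-0.0025,0,0,0.495],[-0.0175,-0.0038,0,0,0.495],[-0.0175,-0.0038,0,0,0.495]]]' | python3 steer.py; python3 go.py 619.3 9.8 8 1.670
python3 - <<'E'
from fit import *
a,W=cloud("scene"); b,W2=cloud("side"); save(b,"pics/side2.png")
P=W2.reshape(-1,3);P=P[np.isfinite(P).all(1)]
print(can(P,585,-130,670,-30))
q=P[(abs(P[:,0]-632)<20)&(P[:,1]>-145)&(P[:,1]<90)&(P[:,2]>44)]; print(np.percentile(q[:,1],[.3,1]))
P=W.reshape(-1,3);P=P[np.isfinite(P).all(1)]
q=P[(abs(P[:,0]-632)<20)&(P[:,1]>-145)&(P[:,1]<90)&(P[:,2]>44)]; print(np.percentile(q[:,1],[.3,1]))
E
```

```text
t: 4.48
eef_pos: [620.9, 13.8, 7.6]
tcp_rot: [-3.142, 0.0, 1.669]
ft_force: [0.8, -1.9, -1.4]
opening: 0.497
grip_force: 14.6
t 4.48 [620.9  13.8   7.6] [-3.142  0.     1.669] F [ 0.8 -1.9 -1.4] grip 14.6 open 0.497
delta tool [-3.8 -2.  -0.4] turn -0.001
(array([1573.77255061,   48.17314733,  219.70637801]), 4668)
[-144.4766211  -143.40326513]
[-138.67724346 -129.82176421]
```

Scaled: -3 mm / 400 = -0.0075, -2 mm / 400 = -0.005.

```bash
echo '[[[-0.0025,0,0,0,0.497],[-0.005,0,0,0,0.497],[-0.0075,0,0,0,0.497]]]' | python3 steer.py|grep -v rot; echo '[[[-0.0025,0,0,0,0.497],[-0.005,0,0,0,0.497],[-0.005,0,0,0,0.497]]]' | python3 steer.py|grep -v rot;  echo '[[[-0.0025,0,0,0,0.497],[-0.005,0,0,0,0.497],[-0.005,0,0,0,0.497]]]' | python3 steer.py|grep -v rot
python3 - <<'E'
from h import *
a,W=cloud("scene"); b,W2=cloud("side"); save(cv2.resize(np.hstack([a[130:330,120:370],b[100:300,180:430]]),None,fx=1.6,fy=1.6),"pics/both3.png")
E
```

```text
t: 4.83
eef_pos: [621.2, 11.6, 7.6]
ft_force: [-0.1, 2.1, -1.1]
opening: 0.497
grip_force: 10.1
t: 5.08
eef_pos: [621.4, 9.4, 7.6]
ft_force: [1.2, 3.0, -1.7]
opening: 0.496
grip_force: 10.0
t: 5.33
eef_pos: [621.5, 8.6, 7.6]
ft_force: [0.8, 11.6, -0.9]
opening: 0.497
grip_force: 10.0
```

View pics/both3.png

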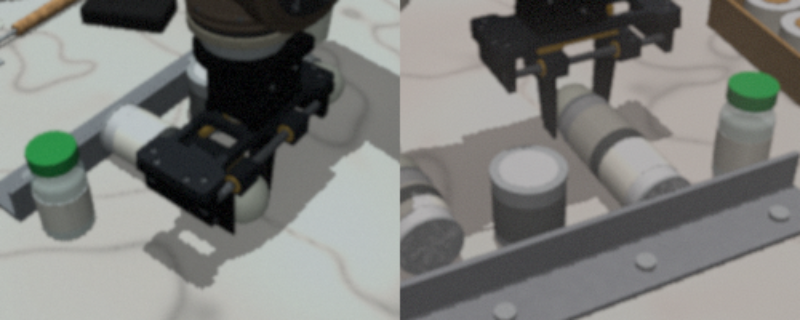

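Both views show the foot butted against the kerb (in the side crop, the foot disc at about (670,190) is behind the kerb edge), with an 11.6 N reaction. I'll loosen the grip to swivel level and start the arc.

Scaled: -27 mm / 400 = -0.0675, -21 mm / 400 = -0.0525.

```bash
echo '[[[0,0,0,0,0.499],[0,0,0,0,0.499]]]' | python3 steer.py|grep -v rot; echo '[[[0,0,-0.0125,0,0.499],[0.0013,0,-0.025,0,0.499],[0.0013,0,-0.0375,0,0.499],[0,0,-0.0525,0,0.499],[0,0,-0.0675,0,0.499]]]' | python3 steer.py|grep -v rot
python3 - <<'E'
from h import *
a,W=cloud("scene"); b,W2=cloud("side"); save(cv2.resize(np.hstack([a[130:330,120:370],b[100:300,180:430]]),None,fx=1.6,fy=1.6),"pics/both4.png")
E
```

```text
t: 5.6
eef_pos: [621.4, 8.5, 7.6]
ft_force: [0.1, 9.9, -0.7]
opening: 0.497
grip_force: 6.2
t: 6.02
eef_pos: [621.5, 7.3, 35.0]
ft_force: [-0.1, 0.7, -1.8]
opening: 0.497
grip_force: 6.0
```

View pics/both4.png

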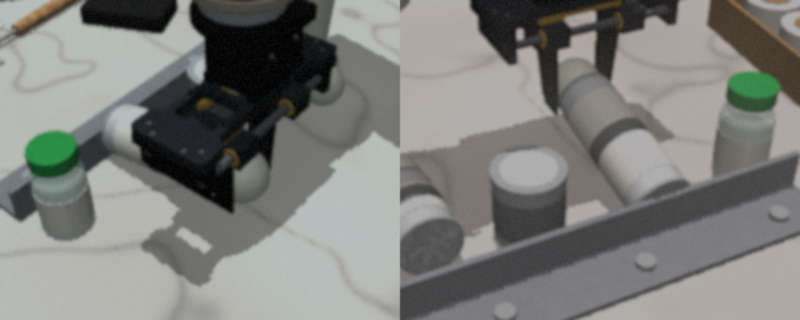

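The foot stays down behind the kerb while the cap rises between the fingers, and the vertical load is about half the can's weight. Continuing.

Scaled: -31 mm / 400 = -0.0775, -1.6 mm / 400 = -0.004.

```bash
echo '[[[-0.0025,0,-0.0175,0,0.499],[-0.004,0,-0.0325,0,0.499],[-0.0075,0,-0.0475,0,0.499],[-0.01,0,-0.0625,0,0.499],[-0.0138,0,-0.0775,0,0.499]]]' | python3 steer.py|grep -v rot;  echo '[[[-0.005,0,-0.015,0,0.499],[-0.01,0,-0.0288,0,0.499],[-0.015,0,-0.0425,0,0.499],[-0.02,0,-0.055,0,0.499],[-0.0263,0,-0.0688,0,0.499]]]' | python3 steer.py|grep -v rot
python3 - <<'E'
from h import *
a,W=cloud("scene"); b,W2=cloud("side"); save(cv2.resize(np.hstack([a[100:330,120:370],b[70:300,180:430]]),None,fx=1.6,fy=1.6),"pics/both5.png")
E
```

```text
t: 6.53
eef_pos: [622.2, 1.5, 66.3]
ft_force: [0.2, -0.5, -2.4]
opening: 0.499
grip_force: 6.8
t: 6.95
eef_pos: [623.0, -8.5, 93.6]
ft_force: [0.5, 2.8, -1.7]
opening: 0.503
grip_force: 10.2
```

View pics/both5.png

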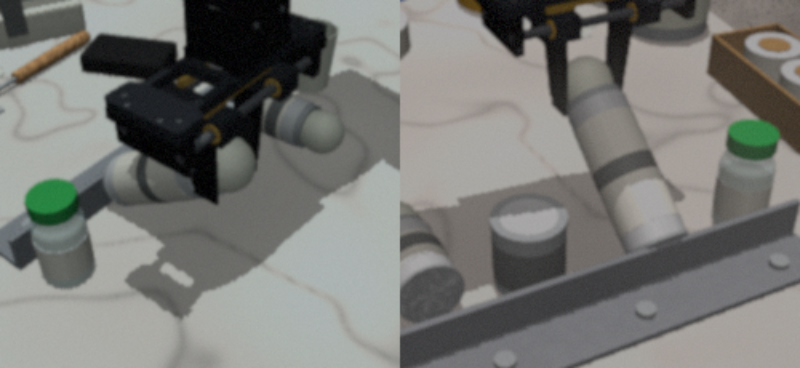

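Scaled: -22 mm / 400 = -0.055, -18 mm / 400 = -0.045.

```bash
echo '[[[-0.005,0,-0.0125,0,0.503],[-0.01,0,-0.0238,0,0.503],[-0.0175,0,-0.035,0,0.503],[-0.025,0,-0.045,0,0.503],[-0.035,0,-0.055,0,0.503]]]' | python3 steer.py|grep -v rot;  echo '[[[-0.0125,0,-0.01,0,0.503],[-0.025,0,-0.0175,0,0.503],[-0.0375,0,-0.025,0,0.503],[-0.05,0,-0.0325,0,0.503],[-0.0625,0,-0.0375,0,0.503]]]' | python3 steer.py|grep -v rot
python3 - <<'E'
from h import *
a,W=cloud("scene"); b,W2=cloud("side"); save(cv2.resize(np.hstack([a[70:330,120:370],b[40:300,180:430]]),None,fx=1.6,fy=1.6),"pics/both6.png")
E
```

```text
t: 7.47
eef_pos: [624.6, -22.0, 115.9]
ft_force: [-1.2, 10.2, 4.4]
opening: 0.502
grip_force: 8.7
t: 7.88
eef_pos: [628.2, -43.5, 134.0]
ft_force: [-6.9, 23.4, 21.7]
opening: 0.52
grip_force: 31.4
```

View pics/both6.png

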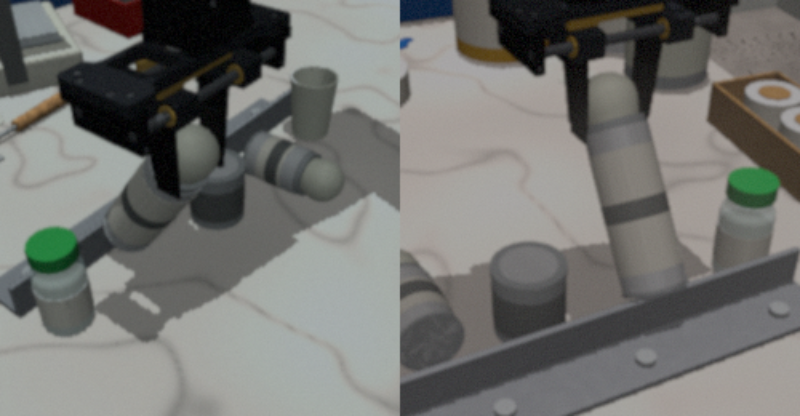

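```bash
cat > axis.py <<'E'
from fit import *
def run():
    P=[]
    for n in("scene","side"):
        im,W=cloud(n); P.append(W.reshape(-1,3)[(im.reshape(-1,3).min(1)>45)])
    P=np.vstack(P); P=P[np.isfinite(P).all(1)]
    u=np.array([-.0992,.9951,0]); v=np.array([.9951,.0992,0]); o=np.array([632,.0997*632-210.7,0])
    D=P-o; s=D@u; w=D@v; z=P[:,2]
    m=(abs(w)<38)&(s>-2)&(s<110)&(z>8)&(z<115)
    s,w,z=s[m],w[m],z[m]
    # axis: s=a+b z, w=c+d z, perpendicular dist 27
    def f(p):
        d=np.array([p[1],p[3],1]);d/=np.linalg.norm(d)
        q=np.stack([s-p[0],w-p[2],z],1); return np.linalg.norm(np.cross(q,d),axis=1)-27
    r=least_squares(f,[50,.5,0,0],loss='soft_l1',f_scale=1.5).x
    d=np.array([r[1],r[3],1]);d/=np.linalg.norm(d)
    t=env.state(); g=t["eef_pos"]+[0,0,19]; G=np.array([(g-o)@u,(g-o)@v,g[2]])
    a0=np.array([r[0],r[2],0])
    print("n",len(s),"axis tilt deg",np.degrees(np.arcsin(d[2])),"side lean",np.degrees(np.arctan2(r[3],1)),"axis at z=0: s,w",r[0],r[2])
    th=np.arcsin(d[2]); foot_h=27*np.cos(th); F=a0+d*foot_h/d[2]
    print("foot centre if lowest edge on bench s,w,z",F,"top corner s",F[0]-27*np.sin(th),"grasp swz",G,"along axis",(G-F)@d,"perp",np.linalg.norm(np.cross(G-F,d)))
run()
E
python3 axis.py
```

```text
n 4087 axis tilt deg 54.15799338793503 side lean -0.3609498124532258 axis at z=0: s,w -7.722257896674268 4.19773675977834
foot centre if lowest edge on bench s,w,z [ 3.69740278  4.09813677 15.80990811] top corner s -18.189735126184964 grasp swz [102.28712381   3.60424967 150.48317854] along axis 166.9005811251818 perp 1.1237469389839065
```

The fit says the can is at 54° but was pushed too far toward the kerb. The grip stiffened on the shoulder and the foot disc is riding up on the kerb's top edge. I'll back off and loosen so the foot settles on the bench again.

Scaled: 8 mm / 400 = 0.02, 4 mm / 400 = 0.01.

```bash
echo '[[[0.01,0,0,0,0.517],[0.02,0,0,0,0.517],[0.02,0,0,0,0.517]]]' | python3 steer.py|grep -v rot; python3 axis.py; echo '[[[0.005,0,0,0,0.514],[0.01,0,0.005,0,0.512],[0.01,0,0.005,0,0.510]]]' | python3 steer.py|grep -v rot; python3 axis.py
```

```text
t: 8.33
eef_pos: [626.3, -39.2, 130.3]
ft_force: [-1.5, 1.8, 5.4]
opening: 0.545
grip_force: 30.0
n 4530 axis tilt deg 71.68757220322988 side lean -3.0892136848935716 axis at z=0: s,w 52.868430883010866 11.42888944505913
foot centre if lowest edge on bench s,w,z [55.63849288 10.971049    8.48335639] top corner s 30.005844471136605 grasp swz [108.14845797   5.15093428 149.52548837] along axis 150.47529134221512 perp 6.421826827012891
t: 8.68
eef_pos: [626.4, -35.2, 129.3]
ft_force: [-1.5, 2.7, 11.3]
opening: 0.544
grip_force: 30.0
n 4510 axis tilt deg 69.97850112509578 side lean -2.924768813529027 axis at z=0: s,w 52.643108457258336 11.530299505842315
foot centre if lowest edge on bench s,w,z [55.97832715 11.05800893  9.24406335] top corner s 30.61009321355169 grasp swz [112.38407814   5.59561184 148.32641141] along axis 150.0600408997854 perp 6.1098441181593355
```

```bash
python3 - <<'E'
from h import *
a,W=cloud("scene"); b,W2=cloud("side"); save(cv2.resize(np.hstack([a[70:330,120:370],b[40:300,180:430]]),None,fx=1.6,fy=1.6),"pics/both7.png")
E
```

```text
(no output)
```

View pics/both7.png

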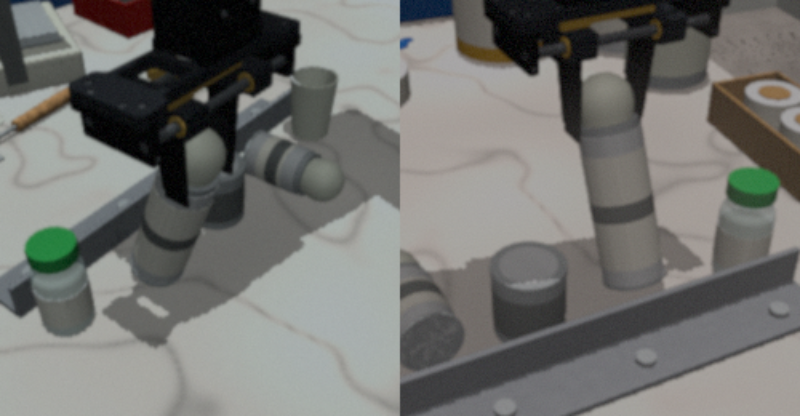

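The foot is back on the bench with the can at 70°, held at the shoulder, about 30 mm off the kerb. In the right crop the foot is at (632,280) and the kerb's top edge at about y=300. I'll slide it, foot down, back to the kerb at this tilt before finishing.

Scaled: -18 mm / 400 = -0.045, -14 mm / 400 = -0.035.

```bash
echo '[[[0,0,-0.005,0,0.51],[-0.01,0,-0.005,0,0.51],[-0.0225,0,-0.005,0,0.51],[-0.035,0,-0.005,0,0.51],[-0.045,0,-0.005,0,0.51]]]' | python3 steer.py|grep -v rot; echo '[[[-0.0075,0,0,0,0.51],[-0.0125,0,0,0,0.51],[-0.0125,0,0,0,0.51]]]' | python3 steer.py|grep -v rot;  python3 axis.py
```

```text
t: 9.3
eef_pos: [628.5, -54.1, 131.5]
ft_force: [-0.8, 0.8, 11.7]
opening: 0.54
grip_force: 29.9
t: 9.55
eef_pos: [629.1, -59.4, 131.5]
ft_force: [-1.0, 0.3, 12.9]
opening: 0.538
grip_force: 29.9
n 4524 axis tilt deg 81.42284953300963 side lean -2.5702815942196975 axis at z=0: s,w 55.92514171367835 10.96463340581314
foot centre if lowest edge on bench s,w,z [56.50497317 10.78387005  4.02680743] top corner s 29.80694286951734 grasp swz [ 88.38642285   5.84422196 150.47245045] along axis 149.56640448040997 perp 10.818686069692111
```

Scaled: -8 mm / 400 = -0.02, -6 mm / 400 = -0.015.

```bash
echo '[[[0,0,-0.0075,0,0.52],[0,0,-0.015,0,0.51],[0,0,-0.02,0,0.505],[0,0,-0.02,0,0.5]]]' | python3 steer.py|grep -v rot;  python3 axis.py
```

```text
t: 9.98
eef_pos: [628.0, -58.4, 138.1]
ft_force: [0.2, 1.3, -4.1]
opening: 0.538
grip_force: 29.7
n 4469 axis tilt deg 79.22105899011233 side lean -2.5916175631004936 axis at z=0: s,w 50.32503794940402 10.331205080106033
foot centre if lowest edge on bench s,w,z [51.25880187 10.10264676  5.04954712] top corner s 24.73518835631964 grasp swz [ 89.28243049   4.80809457 156.78706033] along axis 156.20296610732143 perp 9.936544262344466
```

The pads still hold the shoulder, so the can came up with them. I'll put it back down at once, then loosen before sliding the pads up.

Scaled: 7 mm / 400 = 0.0175, 4 mm / 400 = 0.01.

```bash
echo '[[[0,0,0.01,0,0.51],[0,0,0.0175,0,0.51],[0,0,0.0175,0,0.51]]]' | python3 steer.py|grep -v rot; echo '[[[0,0,0,0,0.537],[0,0,0,0,0.537]]]' | python3 steer.py|grep -v rot;  python3 axis.py
```

```text
t: 10.33
eef_pos: [628.7, -58.4, 131.5]
ft_force: [0.4, 0.4, 1.9]
opening: 0.538
grip_force: 29.8
t: 10.5
eef_pos: [628.5, -58.3, 131.4]
ft_force: [0.7, 1.0, 1.5]
opening: 0.54
grip_force: 23.5
n 4574 axis tilt deg 79.36679788391648 side lean -2.55939471800397 axis at z=0: s,w 51.32710916050944 10.579762501165872
foot centre if lowest edge on bench s,w,z [52.23556843 10.3570662   4.98206476] top corner s 25.69919658302392 grasp swz [ 89.23207692   5.37531777 150.4160286 ] along axis 149.78583739777972 perp 10.430733888589844
```

Scaled: 24 mm / 400 = 0.06, 18 mm / 400 = 0.045.

```bash
echo '[[[0,0,0,0,0.541],[0.015,0,0.0025,0,0.542],[0.03,0,0.005,0,0.542],[0.045,0,0.0075,0,0.542],[0.06,0,0.01,0,0.542]]]' | python3 steer.py|grep -v rot; python3 axis.py;  echo '[[[0.015,0,0.005,0,0.542],[0.03,0,0.01,0,0.542],[0.045,0,0.015,0,0.542],[0.06,0,0.02,0,0.542]]]' | python3 steer.py|grep -v rot;  python3 axis.py
```

```text
t: 11.02
eef_pos: [626.1, -33.9, 128.0]
ft_force: [-0.1, 1.1, 7.6]
opening: 0.545
grip_force: 17.1
n 4569 axis tilt deg 68.30173300774915 side lean -2.601096458516625 axis at z=0: s,w 49.28517933627249 10.482957532683688
foot centre if lowest edge on bench s,w,z [53.23133859 10.02946781  9.98240366] top corner s 28.14445721441962 grasp swz [114.43697501   5.33848204 146.83130514] along axis 149.83121467869074 perp 6.809127824544573
t: 11.45
eef_pos: [623.5, -9.7, 119.9]
ft_force: [0.4, 3.1, 7.2]
opening: 0.546
grip_force: 19.2
n 4373 axis tilt deg 57.03487484086873 side lean -2.909800132255918 axis at z=0: s,w 45.74968613980102 10.552363144389414
foot centre if lowest edge on bench s,w,z [55.24841997  9.80560611 14.69146819] top corner s 32.59536802368755 grasp swz [138.79029425   5.12783842 138.60443419] along axis 149.48038666751899 perp 3.341169495386851
```

Units first: shifts go in shares of 400 mm and turns go in shares of pi rad. So 33 mm / 400 = 0.0825, 27 mm / 400 = 0.0675.

```bash
echo '[[[0.0175,0,0.0075,0,0.544],[0.035,0,0.0175,0,0.544],[0.0525,0,0.0275,0,0.544],[0.0675,0,0.0375,0,0.544],[0.0825,0,0.05,0,0.544]]]' | python3 steer.py|grep -v rot; echo '[[[0.015,0,0.015,0,0.544],[0.03,0,0.0275,0,0.544],[0.045,0,0.04,0,0.544],[0.06,0,0.055,0,0.544]]]' | python3 steer.py|grep -v rot;  python3 axis.py
```

```text
t: 11.97
eef_pos: [619.9, 23.3, 99.2]
ft_force: [-1.1, 5.7, 6.9]
opening: 0.551
grip_force: 13.9
t: 12.3
eef_pos: [617.2, 46.5, 76.3]
ft_force: [0.6, -1.5, -2.1]
opening: 0.542
grip_force: 11.5
n 3124 axis tilt deg 45.59869076841758 side lean 7.065653461477874 axis at z=0: s,w 0.8511317316171177 -0.5207302654438053
foot centre if lowest edge on bench s,w,z [19.20297747  1.82081244 18.89135099] top corner s -0.08735320542334435 grasp swz [195.14558177   4.23538675  94.64549538] along axis 176.4503728760192 perp 74.60285838371477
```

Scaled: 30 mm / 400 = 0.075, 24 mm / 400 = 0.06.

```bash
echo '[[[0.01,0,0.015,0,0.542],[0.02,0,0.03,0,0.542],[0.03,0,0.045,0,0.542],[0.04,0,0.06,0,0.542],[0.05,0,0.075,0,0.542]]]' | python3 steer.py|grep -v rot; echo '[[[0.0075,0,0.015,0,0.542],[0.0125,0,0.03,0,0.542],[0.0175,0,0.045,0,0.542],[0.0225,0,0.06,0,0.542],[0.0225,0,0.07,0,0.542]]]' | python3 steer.py|grep -v rot;  echo '[[[0,0,0,0,0.55],[0,0,0,0,0.57],[0,0,0,0,0.6],[0,0,0,0,0.6]]]' | python3 steer.py|grep -v rot
python3 - <<'E'
from fit import *
a,W=cloud("scene"); b,W2=cloud("side"); save(cv2.resize(np.hstack([a[70:330,120:370],b[40:300,180:430]]),None,fx=1.6,fy=1.6),"pics/both8.png")
P=W2.reshape(-1,3);P=P[np.isfinite(P).all(1)]
np.save("P2.npy",P)
print(can(P,590,-60,670,40))
q=P[(abs(P[:,0]-630)<12)&(P[:,1]>-120)&(P[:,1]<0)&(P[:,2]>44)];print(np.percentile(q[:,1],[0,1,3]))
E
```

```text
t: 12.82
eef_pos: [615.6, 66.0, 46.2]
ft_force: [0.2, -1.7, -2.4]
opening: 0.542
grip_force: 10.2
t: 13.23
eef_pos: [614.6, 75.4, 18.3]
ft_force: [-0.7, 1.9, -1.4]
opening: 0.542
grip_force: 8.4
t: 13.57
eef_pos: [615.1, 74.9, 19.6]
ft_force: [-0.3, -0.9, -0.9]
opening: 0.597
grip_force: 0.0
(array([ 6.27578414e+02, -3.24218202e-01,  8.09542444e+01]), 3101)
[-71.41998471 -70.59012717 -69.94795762]
```

View pics/both8.png

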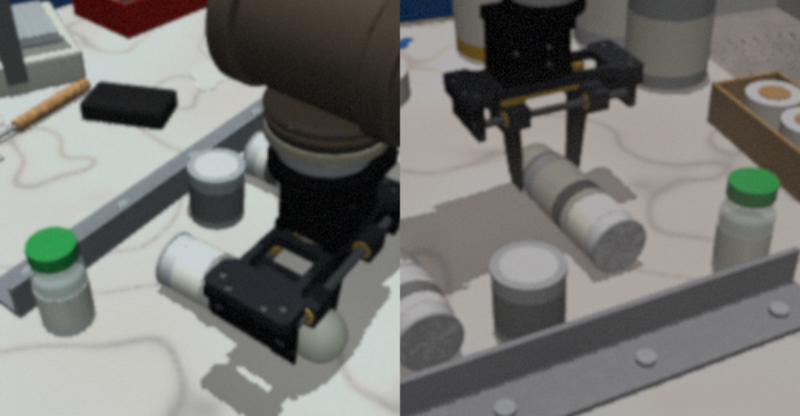

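The can lies again, with its foot at (615,235) in the right crop and 70-80 mm clear of the kerb, and its cap between the fingers. The picture budget is used up, so from here I work from point-cloud numbers.

```bash
cat > axis2.py <<'E'
import sys
from fit import *
u=np.array([-.0992,.9951,0]); v=np.array([.9951,.0992,0]); o=np.array([632,.0997*632-210.7,0])
def run(th0,s0):
    """cylinder fit from guess tilt (deg) and foot-centre s; foot end from points"""
    P=[]
    for n in("scene","side"):
        im,W=cloud(n); P.append(W.reshape(-1,3))
    P=np.vstack(P); P=P[np.isfinite(P).all(1)]; D=P-o; Q=np.stack([D@u,D@v,P[:,2]],1)
    p=np.array([s0,3.,27*np.cos(np.radians(th0)),np.radians(th0),0.])  # foot centre s,w,z ; tilt, side angle
    dirv=lambda p:np.array([np.cos(p[3])*np.cos(p[4]),np.sin(p[4]),np.sin(p[3])*np.cos(p[4])])
    for it in range(5):
        d=dirv(p); q=Q-p[:3]; t=q@d; r=np.linalg.norm(np.cross(q,d),axis=1)
        m=(t>6)&(t<110)&(abs(r-27)<(12 if it<2 else 5))&(Q[:,2]>5)&(Q[:,0]>1)
        X=Q[m]; c=p[:3]+60*dirv(p)
        e=np.array([-np.sin(p[3]),0,np.cos(p[3])])
        def mk(x):
            y=p.copy(); y[3]+=x[2]; y[4]+=x[3]; return c+x[0]*e+np.array([0,x[1],0]),dirv(y)
        f=lambda x:(lambda C,dd:np.linalg.norm(np.cross(X-C,dd),axis=1)-27)(*mk(x))
        x=least_squares(f,[0,0,0,0],loss='soft_l1').x
        C,d=mk(x); q=Q-C; t=q@d; r=np.linalg.norm(np.cross(q,d),axis=1)
        tf=t[(abs(r-27)<2)&(t>-85)&(t<0)&(Q[:,2]>4)&(Q[:,0]>1.5)]; foot=np.percentile(tf,1.5)
        p[3]+=x[2]; p[4]+=x[3]; p[:3]=C+foot*d
    st=env.state(); g=st["eef_pos"]+[0,0,19]; G=np.array([(g-o)@u,(g-o)@v,g[2]]); rel=G-p[:3]
    th=p[3]; a=np.array([-np.sin(th),0,np.cos(th)])
    print("n",m.sum(),"tilt %.1f lean %.1f"%(np.degrees(th),np.degrees(p[4])),"foot c swz",np.round(p[:3],1),"low edge z %.1f top corner s %.1f"%(p[2]-27*np.cos(th),p[0]-27*np.sin(th)))
    print("grasp swz",np.round(G,1),"along %.1f up %.1f side %.1f"%(rel@dirv(p),rel@a,rel[1]-60*0-(rel@dirv(p))*np.sin(p[4])),"yaw %.3f"%st["tcp_rot"][2])
run(float(sys.argv[1]),float(sys.argv[2]))
E
python3 axis2.py 0 75
```

```text
n 2877 tilt -0.2 lean -2.9 foot c swz [78.5  9.4 27.5] low edge z 0.5 top corner s 78.6
grasp swz [223.2   5.1  38.4] along 144.7 up 11.3 side 3.1 yaw 1.670
```

Scaled: 13 mm / 400 = 0.0325, 11 mm / 400 = 0.0275, -0.05 rad / 3.1416 = -0.0159.

```bash
echo '[[[0.0125,-0.005,0,-0.0095,0.62],[0.025,-0.0093,0.0075,-0.0159,0.62],[0.0325,-0.0093,0.0175,-0.0159,0.6],[0.0325,-0.0093,0.0275,-0.0159,0.56],[0.0325,-0.0093,0.0275,-0.0159,0.53]]]' | python3 steer.py|grep -v rot; echo '[[[0,0,0,0,0.52],[0,0,0,0,0.51],[0,0,0,0,0.5],[0,0,0,0,0.5]]]' | python3 steer.py; python3 axis2.py 0 78
```

```text
t: 14.18
eef_pos: [609.4, 88.0, 7.1]
ft_force: [0.4, 0.3, -0.6]
opening: 0.546
grip_force: 0.0
t: 14.52
eef_pos: [610.0, 87.5, 8.2]
tcp_rot: [3.141, 0.0, 1.72]
ft_force: [-0.1, 0.6, -1.2]
opening: 0.499
grip_force: 2.3
n 3535 tilt 0.2 lean -2.5 foot c swz [78.4  7.4 27.4] low edge z 0.4 top corner s 78.4
grasp swz [236.2   1.4  27.2] along 157.9 up -0.7 side 0.9 yaw 1.720
```

Scaled: -38 mm / 400 = -0.095, -30 mm / 400 = -0.075, 0.045 rad / 3.1416 = 0.0143.

```bash
echo '[[[-0.015,0,0,0,0.495],[-0.035,-0.0025,0,0.0032,0.495],[-0.055,-0.0025,0,0.0064,0.495],[-0.075,-0.0038,0,0.0095,0.495],[-0.095,-0.005,0,0.0143,0.495]]]' | python3 steer.py|grep -v rot; echo '[[[-0.02,0,0,0,0.495],[-0.04,0,0,0,0.495],[-0.06,0,0,0,0.495],[-0.075,0,0,0,0.495],[-0.0825,0,0,0,0.495]]]' | python3 steer.py|grep -v rot; echo '[[[-0.005,0,0,0,0.495],[-0.01,0,0,0,0.495],[-0.01,0,0,0,0.495]]]' | python3 steer.py; python3 axis2.py 0 3
```

```text
t: 15.03
eef_pos: [613.7, 48.7, 8.2]
ft_force: [0.3, 2.3, 1.0]
opening: 0.498
grip_force: 14.6
t: 15.45
eef_pos: [617.1, 15.9, 8.2]
ft_force: [-0.4, 4.0, 1.4]
opening: 0.497
grip_force: 14.6
t: 15.7
eef_pos: [617.4, 12.7, 8.1]
tcp_rot: [-3.142, 0.0, 1.675]
ft_force: [-0.7, -0.9, 1.2]
opening: 0.498
grip_force: 14.6
n 3110 tilt -0.1 lean -0.3 foot c swz [ 3.4  0.3 27.5] low edge z 0.5 top corner s 3.4
grasp swz [161.    1.4  27.1] along 157.7 up -0.0 side 1.9 yaw 1.675
```

Scaled: -3 mm / 400 = -0.0075, -2 mm / 400 = -0.005.

```bash
echo '[[[-0.0025,0,0,0,0.497],[-0.005,0,0,0,0.497],[-0.0075,0,0,0,0.497],[-0.0075,0,0,0,0.497]]]' | python3 steer.py|grep -v rot; echo '[[[-0.0025,0,0,0,0.497],[-0.005,0,0,0,0.497],[-0.005,0,0,0,0.497]]]' | python3 steer.py|grep -v rot; python3 axis2.py 0 1
```

```text
t: 16.13
eef_pos: [617.7, 10.0, 8.1]
ft_force: [-0.4, 4.0, 2.1]
opening: 0.499
grip_force: 10.0
t: 16.38
eef_pos: [617.8, 8.7, 8.1]
ft_force: [-1.5, 9.8, 2.4]
opening: 0.5
grip_force: 10.0
n 3038 tilt -0.1 lean -0.3 foot c swz [ 2.3  0.4 27.5] low edge z 0.5 top corner s 2.3
grasp swz [157.    1.4  27.1] along 154.7 up 0.0 side 1.8 yaw 1.675
```

Butted square at 9.8 N. This time I'll use a lighter grip and a path a few mm off the kerb, and check the foot height as I go.

```bash
echo '[[[0.0025,0,0,0,0.501],[0.005,0,-0.015,0,0.501],[0.0075,0,-0.0325,0,0.501],[0.0075,0,-0.05,0,0.501],[0.0075,0,-0.0675,0,0.501]]]' | python3 steer.py|grep -v rot;  python3 axis2.py 10 8; echo '[[[-0.0025,0,-0.015,0,0.501],[-0.0038,0,-0.03,0,0.501],[-0.0063,0,-0.045,0,0.501],[-0.01,0,-0.0625,0,0.501]]]' | python3 steer.py|grep -v rot;  python3 axis2.py 20 14
```

```text
t: 16.9
eef_pos: [617.6, 10.7, 36.0]
ft_force: [-0.5, -1.8, -2.8]
opening: 0.498
grip_force: 2.8
n 3140 tilt 10.8 lean -0.0 foot c swz [ 6.2  0.3 26.8] low edge z 0.3 top corner s 1.2
grasp swz [159.1   2.   55.7] along 155.6 up -0.2 side 1.7 yaw 1.674
t: 17.33
eef_pos: [617.9, 6.8, 60.6]
ft_force: [-0.2, -2.4, -2.7]
opening: 0.501
grip_force: 2.8
n 3583 tilt 20.5 lean 0.2 foot c swz [ 9.1  0.2 25.9] low edge z 0.7 top corner s -0.3
grasp swz [155.    1.9  80.5] along 155.8 up 0.1 side 1.2 yaw 1.674
```

Scaled: -22 mm / 400 = -0.055, -16 mm / 400 = -0.04.

```bash
echo '[[[-0.0038,0,-0.0125,0,0.501],[-0.0075,0,-0.025,0,0.501],[-0.0125,0,-0.04,0,0.501],[-0.0175,0,-0.055,0,0.501]]]' | python3 steer.py|grep -v rot;  python3 axis2.py 29 22; echo '[[[-0.005,0,-0.0125,0,0.501],[-0.01,0,-0.025,0,0.501],[-0.0163,0,-0.0375,0,0.501],[-0.0225,0,-0.05,0,0.501]]]' | python3 steer.py|grep -v rot;  python3 axis2.py 38 30
```

```text
t: 17.77
eef_pos: [618.7, -0.2, 82.6]
ft_force: [-0.3, -1.5, -2.7]
opening: 0.501
grip_force: 2.8
n 4062 tilt 29.7 lean 0.3 foot c swz [12.2  0.2 24.4] low edge z 0.9 top corner s -1.2
grasp swz [147.9   1.9 102.3] along 156.6 up 0.3 side 0.8 yaw 1.674
t: 18.2
eef_pos: [619.6, -9.1, 102.6]
ft_force: [0.6, -0.1, -2.7]
opening: 0.502
grip_force: 4.5
n 4356 tilt 39.5 lean 0.0 foot c swz [17.1  0.8 22.1] low edge z 1.3 top corner s -0.1
grasp swz [138.9   1.8 122.1] along 157.6 up -0.4 side 0.9 yaw 1.674
```

Scaled: -15.5 mm / 400 = -0.0388, -13 mm / 400 = -0.0325.

```bash
echo '[[[-0.0063,0,-0.01,0,0.502],[-0.0125,0,-0.02,0,0.503],[-0.0225,0,-0.03,0,0.503],[-0.0325,0,-0.0388,0,0.503]]]' | python3 steer.py|grep -v rot;  python3 axis2.py 49 22
```

```text
t: 18.63
eef_pos: [621.1, -20.7, 118.6]
ft_force: [-0.8, 15.2, 7.4]
opening: 0.505
grip_force: 10.7
n 4484 tilt 47.1 lean 0.3 foot c swz [18.5  0.5 23.7] low edge z 5.3 top corner s -1.3
grasp swz [127.    2.  138.1] along 157.7 up -1.7 side 0.6 yaw 1.674
```

Scaled: 6 mm / 400 = 0.015, 3 mm / 400 = 0.0075.

```bash
echo '[[[0.0075,0,0,0,0.505],[0.015,0,0,0,0.505],[0.015,0,0,0,0.505]]]' | python3 steer.py|grep -v rot;  python3 axis2.py 47 22
```

```text
t: 18.98
eef_pos: [620.4, -15.7, 117.7]
ft_force: [0.2, 0.5, -0.3]
opening: 0.503
grip_force: 6.6
n 4423 tilt 49.3 lean 0.2 foot c swz [27.1  0.6 17.9] low edge z 0.3 top corner s 6.6
grasp swz [132.3   1.6 136.7] along 158.7 up -2.2 side 0.5 yaw 1.675
```

Scaled: -13 mm / 400 = -0.0325, -9.5 mm / 400 = -0.0238.

```bash
echo '[[[-0.0075,0,-0.005,0,0.504],[-0.015,0,-0.01,0,0.504],[-0.0238,0,-0.015,0,0.504],[-0.0325,0,-0.02,0,0.504]]]' | python3 steer.py|grep -v rot;  python3 axis2.py 55 27;echo '[[[-0.0075,0,-0.005,0,0.504],[-0.015,0,-0.0088,0,0.504],[-0.0213,0,-0.0125,0,0.504],[-0.0275,0,-0.015,0,0.504]]]' | python3 steer.py|grep -v rot;  python3 axis2.py 60 27
```

```text
t: 19.42
eef_pos: [621.8, -29.5, 125.8]
ft_force: [-0.4, -0.5, -1.9]
opening: 0.506
grip_force: 7.0
n 4472 tilt 55.9 lean 0.2 foot c swz [26.3  0.6 17.1] low edge z 2.0 top corner s 3.9
grasp swz [118.4   1.7 144.9] along 157.5 up -4.7 side 0.5 yaw 1.674
t: 19.85
eef_pos: [622.8, -40.1, 131.7]
ft_force: [0.8, -1.0, -3.2]
opening: 0.511
grip_force: 7.0
n 4523 tilt 61.7 lean 0.3 foot c swz [27.5  0.4 15.4] low edge z 2.6 top corner s 3.7
grasp swz [107.9   1.6 150.8] along 157.3 up -6.5 side 0.5 yaw 1.674
```

Scaled: -10 mm / 400 = -0.025, -7 mm / 400 = -0.0175.

```bash
echo '[[[-0.0025,0,0.005,0,0.507],[-0.01,0,0.0025,0,0.507],[-0.0175,0,0,0,0.507],[-0.025,0,-0.0013,0,0.507]]]' | python3 steer.py|grep -v rot;  python3 axis2.py 65 27;echo '[[[-0.0075,0,-0.0025,0,0.508],[-0.015,0,-0.005,0,0.508],[-0.0225,0,-0.0075,0,0.508]]]' | python3 steer.py|grep -v rot;  python3 axis2.py 69 27
```

```text
t: 20.28
eef_pos: [624.4, -49.6, 133.0]
ft_force: [-0.6, 2.8, 8.2]
opening: 0.504
grip_force: 6.5
n 4520 tilt 65.7 lean 0.6 foot c swz [26.7  0.4 14. ] low edge z 2.9 top corner s 2.0
grasp swz [ 98.    2.2 152.1] along 155.3 up -8.3 side 0.3 yaw 1.675
t: 20.63
eef_pos: [625.2, -58.7, 135.7]
ft_force: [0.6, 3.1, 4.5]
opening: 0.507
grip_force: 5.3
n 4450 tilt 69.6 lean 0.5 foot c swz [25.7  0.4 12.2] low edge z 2.7 top corner s 0.4
grasp swz [ 88.9   2.  154.6] along 155.6 up -9.6 side 0.4 yaw 1.674
```

Scaled: -20 mm / 400 = -0.05, -16 mm / 400 = -0.04.

```bash
echo '[[[-0.01,0,-0.0025,0,0.508],[-0.02,0,-0.005,0,0.508],[-0.03,0,-0.0063,0,0.508],[-0.04,0,-0.0075,0,0.508],[-0.05,0,-0.0075,0,0.508]]]' | python3 steer.py|grep -v rot;  python3 axis2.py 77 27;
```

```text
t: 21.15
eef_pos: [627.1, -78.8, 138.4]
ft_force: [-0.1, 2.0, 7.0]
opening: 0.507
grip_force: 5.2
n 4355 tilt 78.9 lean 0.5 foot c swz [26.5  0.2  8.8] low edge z 3.6 top corner s -0.0
grasp swz [ 68.4   2.  157.3] along 153.8 up -12.5 side 0.4 yaw 1.674
```

Scaled: -20 mm / 400 = -0.05, -16 mm / 400 = -0.04.

```bash
echo '[[[-0.01,0,0,0,0.508],[-0.02,0,0,0,0.508],[-0.03,0,0.0013,0,0.508],[-0.04,0,0.0013,0,0.508],[-0.05,0,0.0013,0,0.508]]]' | python3 steer.py|grep -v rot;  python3 axis2.py 87 27;
```

```text
t: 21.67
eef_pos: [629.0, -99.0, 137.5]
ft_force: [-0.0, -0.2, 2.4]
opening: 0.507
grip_force: 3.5
n 4078 tilt 88.0 lean 0.4 foot c swz [27.   0.1  5.5] low edge z 4.5 top corner s -0.0
grasp swz [ 48.5   1.8 156.4] along 151.6 up -16.1 side 0.5 yaw 1.674
```

Scaled: -3 mm / 400 = -0.0075, -2 mm / 400 = -0.005.

```bash
echo '[[[-0.005,0,0,0,0.508],[-0.0075,0,0,0,0.515],[-0.0075,0,0,0,0.53],[-0.0075,0,0,0,0.55],[-0.0075,0,0,0,0.58]]]' | python3 steer.py|grep -v rot; echo '[[[0,0,0,0,0.7],[0,0,0,0,0.8],[0,0,0,0,0.9],[0,0,0,0,0.9]]]' | python3 steer.py|grep -v rot; python3 axis2.py 89 27;
```

```text
t: 22.18
eef_pos: [629.2, -101.3, 137.5]
ft_force: [-0.9, -0.2, 0.6]
opening: 0.566
grip_force: 0.0
t: 22.52
eef_pos: [629.3, -101.4, 137.6]
ft_force: [-0.3, -0.2, 0.9]
opening: 0.805
grip_force: 0.0
n 3551 tilt 90.0 lean -0.1 foot c swz [27.1  0.   5.5] low edge z 5.5 top corner s 0.1
grasp swz [ 46.3   1.9 156.6] along 151.1 up -19.3 side 2.1 yaw 1.675
```

Upright at 90.0° and flush with the kerb. Withdrawing straight up, then checking everything.

Scaled: -130 mm / 400 = -0.325, -110 mm / 400 = -0.275.

```bash
echo '[[[0,0,-0.05,0,0.9],[0,0,-0.125,0,0.9],[0,0,-0.2,0,0.9],[0,0,-0.275,0,0.9],[0,0,-0.325,0,0.9]]]' | python3 steer.py|grep -v rot; echo '[[[0.075,0,0,0,1],[0.15,0,0,0,1],[0.225,0,0,0,1],[0.3,0,0,0,1],[0.3,0,0,0,1]]]' | python3 steer.py|grep -v rot; python3 axis2.py 90 27
python3 - <<'E'
from h import *
z=np.load("c0.npz")
Q={}
for k,n in(("W","scene"),("W2","side")):
    im,W=cloud(n)
    for lab,w in(("before",z[k]),("now",W)):
        P=w.reshape(-1,3);P=P[np.isfinite(P).all(1)]
        t=P[(np.hypot(P[:,0]-533,P[:,1]+109)<42)&(P[:,2]>58)&(P[:,2]<72)]
        s=P[(abs(P[:,0]-442)<45)&(P[:,1]>-140)&(P[:,1]<0)&(P[:,2]>38)&(P[:,2]<60)]
        j=P[(np.hypot(P[:,0]-735,P[:,1]+100)<45)&(P[:,2]>85)]
        c=P[(np.hypot(P[:,0]-630,P[:,1]+120)<45)&(P[:,2]>60)]
        print(n,lab,"tin",np.round((t.min(0)+t.max(0))[:2]/2,1),"short",len(s),np.round(s.mean(0),1),"jar",np.round(j.mean(0),1),"top z",np.round(c[:,2].max(),1))
E
```

```text
t: 23.03
eef_pos: [629.7, -101.5, 270.7]
ft_force: [0.3, 0.2, 0.1]
opening: 0.899
grip_force: 0.0
t: 23.45
eef_pos: [616.1, 22.1, 267.9]
ft_force: [-0.4, -0.5, 0.5]
opening: 1.001
grip_force: 0.0
n 3549 tilt 90.0 lean 0.0 foot c swz [27.1 -0.1  5.3] low edge z 5.3 top corner s 0.1
grasp swz [167.1   1.3 286.8] along 281.4 up -140.1 side 1.4 yaw 1.677Traceback (most recent call last):
  File "<stdin>", line 12, in <module>
    return umr_maximum(a, axis, None, out, keepdims, initial, where)
ValueError: zero-size array to reduction operation maximum which has no identity
```

```bash
python3 - <<'E'
from h import *
z=np.load("c0.npz")
for k,n in(("W","scene"),("W2","side")):
    im,W=cloud(n)
    for lab,w in(("before",z[k]),("now",W)):
        P=w.reshape(-1,3);P=P[np.isfinite(P).all(1)]
        t=P[(np.hypot(P[:,0]-533,P[:,1]+109)<42)&(P[:,2]>58)&(P[:,2]<72)]
        s=P[(abs(P[:,0]-442)<45)&(P[:,1]>-140)&(P[:,1]<0)&(P[:,2]>38)&(P[:,2]<60)]
        c=P[(np.hypot(P[:,0]-630,P[:,1]+120)<40)&(P[:,2]>60)]
        print(n,lab,"tin",np.round((t.min(0)+t.max(0))[:2]/2,1),"short",len(s),np.round(np.median(s,0),1),"top z",np.round(c[:,2].max(initial=0),1))
E
```

```text
scene before tin [ 533.4 -108.4] short 1077 [451.4 -72.6  48.9] top z 0.0
scene now tin [ 533.6 -108.5] short 1069 [451.  -73.4  48.7] top z 182.7
side before tin [ 532.4 -109. ] short 1996 [437.5 -97.5  49.2] top z 0.0
side now tin [ 532.6 -110.3] short 1990 [437.6 -97.4  49.3] top z 182.0
```

The can top is at 182 mm, so its foot is on the bench. The tin and short can haven't moved.

```bash
python3 -c "
from cell import env, imaging
print(env.job_done())"
```

```text
the job is handed in; nothing more can be done
None
```

The long can stands upright, foot down, flush against the kerb, and the job is handed in at about 24 s with the short can and putty tin unmoved; but the first lift jammed, the foot came roughly 7 to 15 mm off the bench twice, so I laid the can down, butted it again and re-lifted it (that lift also caught the kerb edge once, raising the foot about 5 mm).

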